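# Clamp the stick beam with the under-shelf knob

## Task

Put the longer of the two glued craft-stick beams gently on the gluing stand's shelf, lying lengthwise between the sliding jaw and the fence, then turn the bar knob under the shelf clockwise (seen from above) until the jaw holds the beam snugly against the fence with roughly 13 newtons, without ever crushing it. Move the jaw by the knob only, leave the other things where they are, and let go of everything.

Things in the scene. Friction and masses are not known exactly. Their poses are not given: they have to be found in the camera images.
- stand: Plywood gluing stand, fixed: level shelf 180 (x) x 300 (y) mm, 15 thick, top 105 mm and underside 90 mm above the table, on two end panels. Origin: on the table under the shelf's centre. The knob's bar sticks out under its long -x edge, nearer the robot. On top, centred at x = +30 mm: a steel jaw with rubber pad near the -y end, an aluminium fence 36 mm high, 60 mm wide near the +y end.
- bay (a point): Place for the beam on the shelf's top (stand x = +30, y = +2, z = 105 mm), axes as the stand's, beam lengthwise along y. The fence's face, square to y, is set anew each time between stand y = +58 and +72 mm (not measured). At the start the free gap is 112 to 134 mm; at this point the 100 mm beam clears both sides by about 6 mm or more.
- knob_axis (a point): Point on the knob's vertical axis at mid-height of its bar (68 mm above the table), 18 mm behind the shelf's -x edge; fixed to the stand, axes as the stand's. Each rad of knob drives the jaw 30 mm towards +y. Turning freely takes 0.75 N m (8 N at 95 mm); with the beam held against the fence each newton of clamping adds 0.03 N m (0.32 N at 95 mm).
- knob_grip (a point): Point on the knob's black bar, 95 mm from the axis, at mid-height (68 mm above the table). The bar is 14 mm thick, 24 mm high (56 to 80 mm above the table) and runs from the hub (34 mm diameter) out to 112 mm from the axis, sticking out in front of the shelf. The point's -x axis points outward along the bar.
- knob (a joint): Turn of the knob in rad, 0 to 1.6, growing clockwise seen from above (bar's end sweeps to the stand's +y), which tightens. At 0 the bar points 0.65 rad to the -y side of straight out (-x), at 0.65 straight out. Stiff: stays where it is left. It starts at 0 to 0.25; the clamp force starts to rise, when the pad has pushed the beam to the fence, at 0.65 to 1.2 depending on the fence.
- jaw: Dark steel jaw, 50 (x) x 18 x 36 mm, slides along the stand's y on the shelf, moved by the knob and not to be pushed by the robot. On its +y side sits a sprung rubber pad, 50 mm wide, about 8 N per mm. Origin on the shelf's top, 8 mm behind the free pad's face, which is at stand y = -62 mm at knob 0. Snug is 7 to 20 N on the beam; above 32 N the beam is crushed.
- beam: The longer beam, glued from flat craft sticks, 36 (x) x 100 (y, lengthwise) x 40 mm high, about 0.12 kg, loose on the table, on the stand's -y side; origin: centre of its underside.
- short_beam: Bystander: the shorter beam of the same sticks, 36 x 55 x 40 mm; origin: centre of its underside.
- glue: Bystander: white glue bottle, 48 mm diameter, 130 mm high; origin under its centre.
- cup: Bystander: white cup, 72 mm diameter, 90 mm high; origin under its centre.
- jar: Bystander: small jar, 28 mm diameter, 40 mm high, standing on the shelf near its front +y corner; origin under its centre.
- tape: Bystander: roll of clear tape lying flat, 90 mm diameter, 20 mm high; origin under its centre.
Things that resemble listed ones, but are neither listed nor needed, are in the scene too. What is shaped like the beam but black or turquoise is not meant.

How it is judged:
By the outcome, as a careful person would: the job done as asked, in the order asked, and still so for the second after the job is handed in, with the robot touching nothing.
It also fails if it takes over 70 s, if anything falls off the work surface, if the arm or the gripper's body presses on something with over 40 N, if the wrist force passes 120 N, or if a joint passes its speed limit or range.

## Robot

A 7-joint arm with a two-finger parallel gripper is mounted at the origin on the work surface. World frame = base frame: x ahead of the robot, y to its left, z up, the work surface at z = 0. Lengths are in m, angles in rad, forces in N, time in s.
With the tool pointing down it reaches from about 0.425 to 0.925 m from the base axis. Payload 6.8 kg.
Tool frame: the origin (TCP) lies midway between the tips of the shut fingers; the grasp point (between the pads) lies 19 mm behind it; z points along the fingers, y is the direction in which the jaws open and shut (so a half turn about z gives the same grasp; the last joint's range is limited). The gripper opens to 85 mm and grips with 20 to 120 N. Pads are 22 mm wide; open, the fingers measure 114 mm over their backs; the gripper's body (76 mm by 85 mm) begins 54 mm behind the grasp point. The pads swing forward as they close: fully open they stand 13 mm farther back than shut.
Start: joints at [-1.389, 0.477, 0.022, 1.555, -0.011, 1.109, -0.083], TCP at [0.193, 0.647, 0.231] pointing down, gripper open.
Joint ranges: [-2.96, 2.96], [-0.34, 2.1], [-1.41, 1.46], [0.24, 2.44], [-1.37, 4.51], [0.17, 1.92], [-2.96, 2.96]. Speed limits (rad/s): [2.39, 2.39, 3.14, 3.14, 3.14, 3.14, 3.14].

## Interface

Orientations are given as a unit quaternion [w, x, y, z].
In Python, from station import bot gives the robot as it stands. The module is installed in compiled form; this text tells all that it offers.
- The arm moves only by the tool play_rows, never from a script. Its argument "motion" is a list of rows, each a list of 2 entries, a list of its own where there are three numbers: the shift along the tool's x, y, z as a fraction of full scale, then the turn, a rotation vector about the tool's x, y, z as a fraction of full scale. In form: [[[tx, ty, tz], [rx, ry, rz]], ...]. A call has 1 to 8 rows; each row is the pose to reach, as a shift and turn from the pose measured when the call began, along the tool's axes at that moment, turning the shorter way round; what a row does not reach only later rows make up. Full scale, the value 1, is 400 mm for a shift and 360 degrees for a turn. A row lasts 1/10 s, in which the tool goes at most 50 mm and 8.59 degrees, less where a joint would pass 70% of its speed; a pose out of reach is approached as far as the arm can. A call with a number of a shift or a turn outside -1 to 1 is refused whole. A call with a gripper value outside its range is refused whole. "fingers" is the finger opening in mm, from 0 to 85.4, set as the call begins (left out, the last holds). The fingers move at their own pace and stop on an object; "grip_force" is the grip in N (left out, the last holds). Time passes only in rows, so rows that repeat a pose let the fingers close. It gives the time, the measured TCP pose, the force and the opening at its end, in the units of the state.
- bot.get_obs(): the state, without advancing time (a new reading comes with each control period).
- bot.read_camera(name): name is "side" or "top"; returns a dict with "pixels" (384x512x3 uint8, red, green, blue), "range_z" (384x512 float32, m along the optical axis (not along the pixel's ray), 0 where there is no reading), "fovy" (degrees; the focal length in pixels is half the picture's height over the tangent of half this angle, whatever the lens; pixels are square), "cx", "cy" (the principal point, pixels), "k1" (the pictures are not rectified: a ray, as slopes to the right and down, at radius r is drawn at 1 + k1 r^2 times it, then the intrinsics apply), "pose" (4x4, takes a point from camera to world coordinates). Camera axes: x right, y down, z forward; pixel columns grow to the right and rows downward; lengths in m; the calibration is good to about 2 mm. A picture is of the moment at which its call begins.
- bot.hand_in(): hands the job in, once; it reports no verdict.
The state is a dict: "t": time; "q": joint angles; "joint_vel": joint speeds; "joint_torque": joint torques, N m; "eef_pos": TCP position; "tool_rot": TCP orientation; "contact_force": force on the tool from outside, world axes, zero at the start; "torque": the same for the moment, N m; "gripper_width": opening from 0.0 (shut) to 1.0 (fully open).
Only numpy, scipy, OpenCV 4.12 (cv2) and the standard library are available. Lean on these libraries where they do the work, as an engineer would, in place of code of your own. Each camera call takes 0.05 s, during which the arm holds its last target.

## Working session

There is one attempt and no reset: what is moved stays moved. The work goes in short steps, Python scripts to look and compute and a tool call to move; the robot and the scene stay as the last step left them, time stands still between calls to the robot, and variables do not carry over. Pictures are saved under pics/ and viewed, and the job is handed in when it is done.

Besides the shell and the picture viewer there is one more tool, called after "Request:" as name(argument=value, ...), one argument or row to a line, values as JSON. play_rows: Moves the arm, as the interface text tells. Shift numbers are shares of 400 mm and turn numbers shares of 360 degrees, none past 1 either way. Its arguments: {"type":"object","properties":{"motion":{"type":"array"},"fingers":{"type":"number"},"grip_force":{"type":"number"}},"required":["motion"]}

```bash
mkdir -p pics; cat > h.py <<'E'
import numpy as np, cv2
from station import bot
def cam(name):
    c=bot.read_camera(name); return c
def K(c):
    h=c['pixels'].shape[0]; f=h/2/np.tan(np.radians(c['fovy'])/2)
    return f
def cloud(c):
    f=K(c); H,W=c['range_z'].shape
    u,v=np.meshgrid(np.arange(W),np.arange(H))
    x=(u-c['cx'])/f; y=(v-c['cy'])/f
    Km=np.array([[f,0,c['cx']],[0,f,c['cy']],[0,0,1.]])
    p=cv2.undistortPoints(np.stack([u,v],-1).reshape(-1,1,2).astype(float),Km,np.array([c['k1'],0,0,0,0.])).reshape(H,W,2)
    z=c['range_z']; P=np.stack([p[...,0]*z,p[...,1]*z,z],-1)
    T=np.array(c['pose']); Q=P@T[:3,:3].T+T[:3,3]
    Q[z==0]=np.nan
    return Q
def save(c,n,s=None,box=None):
    im=c['pixels'][...,::-1]
    if box: im=im[box[1]:box[3],box[0]:box[2]]
    if s: im=cv2.resize(im,None,fx=s,fy=s,interpolation=cv2.INTER_CUBIC)
    cv2.imwrite('pics/'+n,im)
E
python3 - <<'E'
from h import *
import pickle
for n in ['top','side']:
    c=cam(n); save(c,n+'0.png',1.5); pickle.dump(c,open(n+'0.pkl','wb'))
    print(n,c['fovy'],c['cx'],c['cy'],c['k1'],np.round(c['pose'],3).tolist())
print(bot.get_obs())
E
```

```text
top 51.47288922875473 255.753962235914 189.31971136419793 -0.0656261681615106 [[-0.026, -0.996, 0.089, 0.439], [-0.999, 0.029, 0.025, 0.012], [-0.028, -0.089, -0.996, 1.29], [0.0, 0.0, 0.0, 1.0]]
side 51.225355148040485 256.37362696383394 195.20128409737245 -0.06360840242413988 [[-0.923, -0.289, 0.255, 0.274], [-0.385, 0.682, -0.621, 0.688], [0.006, -0.671, -0.741, 0.852], [0.0, 0.0, 0.0, 1.0]]
{'t': 0.1, 'q': array([-1.38908379,  0.4777048 ,  0.02235886,  1.55633833, -0.01152588,
        1.10928185, -0.08311579]), 'joint_vel': array([ 0.00075939, -0.00048272, -0.00178124, -0.00249156,  0.00203415,
        0.00036449,  0.00040624]), 'joint_torque': array([ 4.35633003e-03, -5.97751057e+01,  1.61392886e+00, -2.81950736e+01,
        1.28749071e-02,  4.97240777e-03, -1.30745335e-05]), 'eef_pos': array([0.19275948, 0.64634784, 0.23043773]), 'tool_rot': array([-6.60524489e-05,  1.44410301e-01,  9.89517570e-01, -7.99392209e-04]), 'contact_force': array([-0.77100541, -0.17780708, -0.04849368]), 'torque': array([-0.01316887, -0.00808726, -0.00909085]), 'gripper_width': 0.9966043074350626}
```

View pics/top0.png

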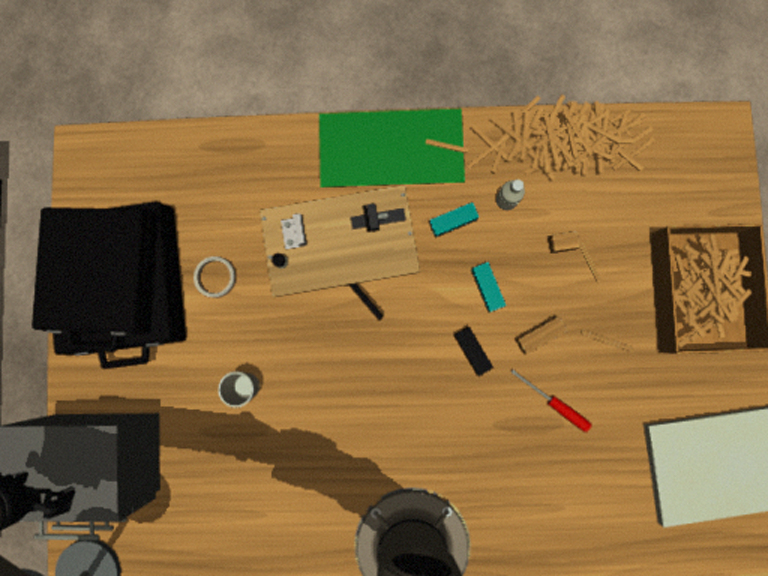

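View pics/side0.png

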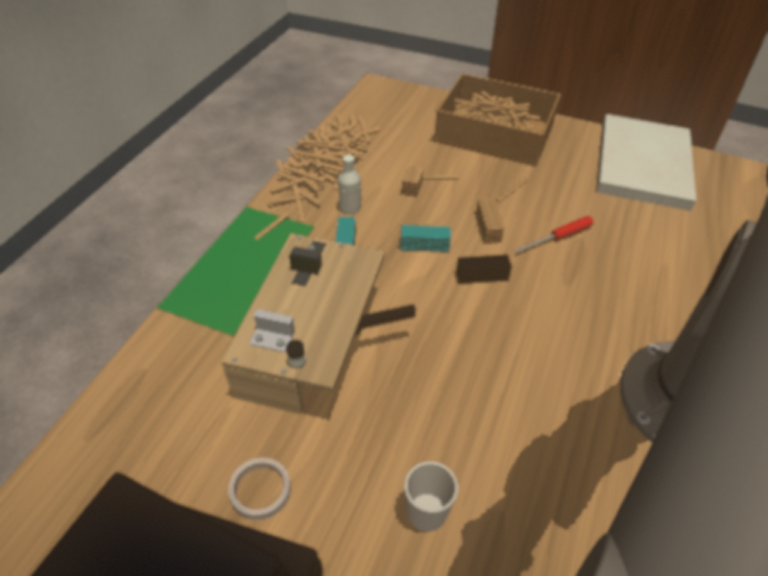

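The top view shows the stand (262-418, 188-296 in the enlarged picture), the bar pointing down-right at (367,300), the long wooden beam around (540,335), and the short one at (563,242). I'll measure them next.

```bash
cat > m.py <<'E'
from h import *
import pickle
for n in ['top','side']:
    c=pickle.load(open(n+'0.pkl','rb')); Q=cloud(c)
    z=Q[...,2]
    print(n,'table z',np.nanmedian(z[(z>-.02)&(z<.015)]))
    def blob(name,lo,hi,xr,yr,mina=30):
        m=((z>lo)&(z<hi)&(Q[...,0]>xr[0])&(Q[...,0]<xr[1])&(Q[...,1]>yr[0])&(Q[...,1]<yr[1])).astype(np.uint8)
        k,l,s,ce=cv2.connectedComponentsWithStats(m)
        for i in range(1,k):
            if s[i,4]<mina: continue
            P=Q[l==i]
            r=cv2.minAreaRect((P[:,:2]*1000).astype(np.float32))
            print(name,n,'px',np.round(ce[i]),'n',s[i,4],'ctr',np.round(r[0],1),'size',np.round(r[1],1),'ang',round(r[2],1),'z',np.round(np.nanpercentile(P[:,2],[5,50,95]),4))
    blob('obj',.030,.048,(.3,.85),(-.6,.0))
    blob('shelf',.098,.112,(.4,.9),(-.2,.5),60)
    blob('ontop',.115,.16,(.4,.9),(-.2,.5),10)
    blob('bar',.055,.088,(.4,.7),(-.1,.3),10)
E
python3 m.py
```

```text
top table z 0.0005461554956802672
obj top px [380. 101.] n 278 ctr [ 819.9 -369.5] size [99.8 59.7] ang 89.7 z [0.0308 0.0343 0.0401]
obj top px [302. 145.] n 357 ctr [ 687.3 -107.8] size [ 36.  100.8] ang 22.3 z [0.0345 0.0392 0.0433]
obj top px [441. 195.] n 175 ctr [ 520.7 -538.2] size [  7.4 260.1] ang 89.5 z [0.031  0.0387 0.0468]
obj top px [377. 160.] n 194 ctr [ 632.5 -342.4] size [35.9 53.7] ang 7.9 z [0.0333 0.039  0.0427]
obj top px [326. 191.] n 365 ctr [ 539.6 -176. ] size [99.7 35.9] ang 19.4 z [0.0346 0.0393 0.0432]
obj top px [361. 223.] n 369 ctr [ 434.8 -284.1] size [ 35.4 100.9] ang 27.6 z [0.0342 0.0393 0.0437]
obj top px [316. 234.] n 367 ctr [ 405.8 -138.6] size [100.4  35.5] ang 28.7 z [0.0355 0.0398 0.0437]
shelf top px [226. 161.] n 5376 ctr [636.5 132.3] size [181.3 300.7] ang 7.9 z [0.1014 0.1052 0.1093]
ontop top px [248. 145.] n 185 ctr [677.3  55.1] size [50.4 45.5] ang 8.0 z [0.1248 0.1397 0.1442]
ontop top px [199. 153.] n 125 ctr [656.1 207.8] size [61.5 15. ] ang 8.3 z [0.1195 0.1402 0.1446]
ontop top px [185. 173.] n 83 ctr [595.2 248.1] size [27.4 
[... 892 characters left out ...]
 px [323. 176.] n 386 ctr [ 406.8 -141. ] size [101.2  41.1] ang 27.0 z [0.0319 0.0397 0.0425]
shelf side px [206. 208.] n 5963 ctr [638.7 128.8] size [182.2 303.9] ang 7.9 z [0.103  0.1056 0.1086]
ontop side px [203. 172.] n 305 ctr [679.5  53.1] size [52.  48.6] ang 7.5 z [0.1174 0.1375 0.1428]
ontop side px [182. 214.] n 299 ctr [657.6 204.8] size [60.7 17.5] ang 7.3 z [0.1169 0.1373 0.1428]
ontop side px [197. 235.] n 182 ctr [597.4 246.2] size [25.2 26. ] ang 79.5 z [0.1169 0.143  0.1468]
bar side px [257. 211.] n 355 ctr [522.6  85.2] size [108.5  22.2] ang 44.2 z [0.0606 0.0762 0.0819]
bar side px [176. 255.] n 341 ctr [643.4 280.2] size [113.5  14.4] ang 13.9 z [0.0568 0.0707 0.0864]
```

```bash
cat >> h.py <<'E'
from scipy.spatial.transform import Rotation as R
def tool():
    o=bot.get_obs(); q=o['tool_rot']; return o,np.array(o['eef_pos']),R.from_quat([q[1],q[2],q[3],q[0]])
def down(yawdeg): # tool y along yawdeg (world), z down
    a=np.radians(yawdeg); y=np.array([np.cos(a),np.sin(a),0]); z=np.array([0,0,-1.]); x=np.cross(y,z)
    return R.from_matrix(np.stack([x,y,z],1))
def best(yaw,r0):
    c=[down(yaw),down(yaw+180)]
    return min(c,key=lambda r:(r0.inv()*r).magnitude())
def plan(targets,verbose=True):
    o,p,r=tool(); out=[]
    for pos,yaw in targets:
        s=r.inv().apply(np.array(pos)-p)/.4
        t=(r.inv()*best(yaw,r)).as_rotvec()/(2*np.pi)
        out.append([np.round(s,4).tolist(),np.round(t,4).tolist()])
        print(out[-1],'dist',round(np.linalg.norm(np.array(pos)-p)*1000),'turn',round(np.linalg.norm(t)*360,1))
def st():
    o,p,r=tool(); y=r.as_matrix()[:,1]; 
    print('t',round(o['t'],2),'p',np.round(p*1000,1),'yaw',round(np.degrees(np.arctan2(y[1],y[0])),1),'F',np.round(o['contact_force'],2),'M',np.round(o['torque'],2),'w',round(o['gripper_width'],3),'q',np.round(o['q'],2))
E
python3 - <<'E'
from h import *
st(); plan([((.40,.46,.26),50),((.52,.34,.26),35)])
# refine knob & stand
import pickle
c=pickle.load(open('top0.pkl','rb'));Q=cloud(c);z=Q[...,2]
for n in ['top','side']:
    c=pickle.load(open(n+'0.pkl','rb'));Q=cloud(c);z=Q[...,2]
    S=np.array([.6375,.131]) if 0 else (np.array([.6365,.1323]) if n=='top' else np.array([.6387,.1288]))
    a=np.radians(7.9);ex=np.array([np.cos(a),np.sin(a)]);ey=np.array([-ex[1],ex[0]])
    X=(Q[...,:2]-S)@ex; Y=(Q[...,:2]-S)@ey
    m=(z>.07)&(z<.088)&(X<-.097)&(X>-.2)&(Y>-.12)&(Y<.05)
    l=cv2.fitLine(np.stack([X[m],Y[m]],1).astype(np.float32),cv2.DIST_HUBER,0,.001,.001).ravel()
    ang=np.arctan(l[1]/l[0]); print(n,'barang',ang,'knob',.65-ang,'line y at x=-72:',l[3]+(-.072-l[2])*np.tan(ang), 'ext',np.nanpercentile(X[m],1),np.nanpercentile(Y[m],1))
    for nm,lo,hi in (('pad',-.11,-.03),('fence',.05,.1)):
        m=(z>.125)&(z<.16)&(abs(X-.03)<.022)&(Y>lo)&(Y<hi); print(nm,np.nanpercentile(Y[m],[1,3,10,50,90,97,99]).round(4))
E
```

```text
t 0.1 p [192.8 646.3 230.4] yaw 73.4 F [-0.77 -0.18 -0.05] M [-0.01 -0.01 -0.01] w 0.997 q [-1.39  0.48  0.02  1.56 -0.01  1.11 -0.08]
[[-0.6296, -0.2985, -0.0734], [-0.0002, 0.0001, 0.065]] dist 280 turn 23.4
[[-1.0029, -0.5002, -0.073], [-0.0002, 0.0001, 0.1066]] dist 449 turn 38.4
top barang 0.55162954 knob 0.09837043 line y at x=-72: 0.00044620037 ext -0.16751872077707708 -0.0604388579917337
pad [-0.1026 -0.1002 -0.0932 -0.0748 -0.0623 -0.0602 -0.0595]
fence [0.0648 0.0649 0.0653 0.071  0.0775 0.0788 0.079 ]
side barang 0.5839577 knob 0.066042304 line y at x=-72: 0.008465093 ext -0.1685602769477555 -0.058256302643664354
pad [-0.1013 -0.0991 -0.0819 -0.0665 -0.058  -0.0572 -0.0566]
fence [0.0659 0.0665 0.0684 0.0777 0.0799 0.0804 0.0809]
```

Request:
play_rows(
  motion=[
    [[-0.12, -0.06, -0.07], [0, 0, 0.02]],
    [[-0.63, -0.3, -0.07], [0, 0, 0.065]],
    [[-0.63, -0.3, -0.07], [0, 0, 0.065]],
    [[-0.63, -0.3, -0.07], [0, 0, 0.065]],
    [[-0.63, -0.3, -0.07], [0, 0, 0.065]],
    [[-1.0, -0.5, -0.07], [0, 0, 0.107]],
    [[-1.0, -0.5, -0.07], [0, 0, 0.107]],
    [[-1.0, -0.5, -0.07], [0, 0, 0.107]],
  ],
  fingers=85,
  grip_force=40,
)

```text
t: 0.9
eef_pos: [0.4821, 0.3758, 0.2583]
tool_rot: [0.0, 0.464, 0.886, -0.001]
contact_force: [0.5, 1.2, -0.2]
gripper_width: 0.996
```

```bash
python3 -c "
from h import *
st(); plan([((.58,.05,.26),27.6),((.56,-.1,.26),27.6)])"
```

```text
t 0.9 p [482.1 375.8 258.3] yaw 34.7 F [ 0.54  1.24 -0.19] M [ 0.05  0.01 -0.03] w 0.996 q [-0.98  0.35  0.28  1.7  -0.11  1.11 -0.06]
[[-0.809, -0.2625, -0.0027], [-0.0003, 0.0002, 0.0197]] dist 340 turn 7.1
[[-1.0888, -0.5171, -0.0019], [-0.0003, 0.0002, 0.0197]] dist 482 turn 7.1
```

Request:
play_rows(
  motion=[
    [[-0.81, -0.26, 0], [0, 0, 0.02]],
    [[-0.81, -0.26, 0], [0, 0, 0.02]],
    [[-0.81, -0.26, 0], [0, 0, 0.02]],
    [[-0.81, -0.26, 0], [0, 0, 0.02]],
    [[-0.81, -0.26, 0], [0, 0, 0.02]],
    [[-0.81, -0.26, 0], [0, 0, 0.02]],
    [[-0.81, -0.26, 0], [0, 0, 0.02]],
    [[-0.95, -0.4, 0], [0, 0, 0.02]],
  ],
)

```text
t: 1.7
eef_pos: [0.5736, 0.0003, 0.2587]
tool_rot: [0.001, 0.518, 0.855, -0.001]
contact_force: [0.1, -0.4, 0.7]
gripper_width: 0.998
```

```bash
python3 -c "
from h import *
st(); plan([((.50,-.18,.22),27.6),((.4348,-.2841,.15),27.6)])"
```

```text
t 1.7 p [5.736e+02 3.000e-01 2.587e+02] yaw 27.6 F [ 0.14 -0.37  0.71] M [-0.03 -0.03 -0.05] w 0.998 q [-0.48  0.3   0.46  1.8  -0.15  1.08  0.51]
[[-0.314, -0.3717, 0.0976], [-0.0001, 0.0003, -0.0]] dist 199 turn 0.1
[[-0.4688, -0.6365, 0.2732], [-0.0001, 0.0003, -0.0]] dist 335 turn 0.1
```

Request:
play_rows(
  motion=[
    [[-0.31, -0.37, 0.1], [0, 0, 0]],
    [[-0.31, -0.37, 0.1], [0, 0, 0]],
    [[-0.31, -0.37, 0.1], [0, 0, 0]],
    [[-0.31, -0.37, 0.1], [0, 0, 0]],
    [[-0.47, -0.64, 0.27], [0, 0, 0]],
    [[-0.47, -0.64, 0.27], [0, 0, 0]],
    [[-0.47, -0.64, 0.27], [0, 0, 0]],
    [[-0.47, -0.64, 0.27], [0, 0, 0]],
  ],
)

```text
t: 2.5
eef_pos: [0.428, -0.2892, 0.149]
tool_rot: [-0.002, 0.522, 0.853, -0.003]
contact_force: [-0.5, 0.5, 0.4]
gripper_width: 0.992
```

```bash
python3 -c "
from h import *
st(); plan([((.4348,-.2841,.10),27.6),((.4348,-.2841,.010),27.6)])
for n in ['top','side']:
    c=cam(n); save(c,n+'1.png',3,(270,150,430,290) if n=='top' else (240,80,400,220))
"
```

```text
t 2.5 p [ 428.  -289.2  149. ] yaw 27.1 F [-0.52  0.46  0.37] M [0.04 0.06 0.05] w 0.992 q [ 0.02  0.36  0.55  2.04 -0.25  0.82  1.19]
[[0.0036, 0.0216, 0.1224], [-0.001, -0.0, -0.0015]] dist 50 turn 0.6
[[0.0035, 0.023, 0.3474], [-0.001, -0.0, -0.0015]] dist 139 turn 0.6
```

View pics/side1.png

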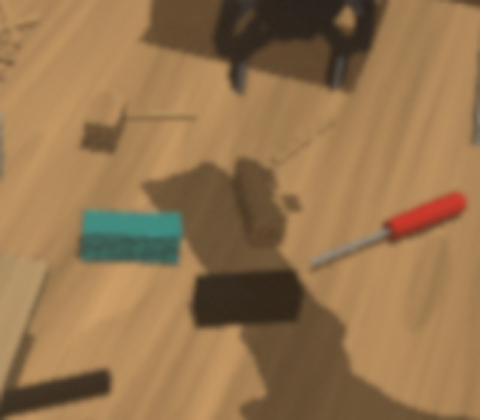

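```bash
python3 -c "
from h import *
st(); plan([((.4348,-.2841,.10),27.6),((.4348,-.2841,.010),27.6)])"
```

```text
t 2.6 p [ 432.8 -285.7  150.8] yaw 27.4 F [0.68 0.6  0.15] M [ 0.01 -0.07  0.01] w 0.997 q [ 0.02  0.35  0.55  2.03 -0.25  0.82  1.19]
[[0.0013, 0.0065, 0.1269], [-0.0003, 0.0002, -0.0004]] dist 51 turn 0.2
[[0.0015, 0.0069, 0.3519], [-0.0003, 0.0002, -0.0004]] dist 141 turn 0.2
```

The open gripper hangs above the shaded beam (crop 258,205), and nothing has been disturbed. I'm going down.

Request:
play_rows(
  motion=[
    [[0.001, 0.007, 0.12], [0, 0, 0]],
    [[0.001, 0.007, 0.2], [0, 0, 0]],
    [[0.001, 0.007, 0.27], [0, 0, 0]],
    [[0.001, 0.007, 0.32], [0, 0, 0]],
    [[0.001, 0.007, 0.35], [0, 0, 0]],
    [[0.001, 0.007, 0.35], [0, 0, 0]],
    [[0.001, 0.007, 0.35], [0, 0, 0]],
  ],
)

```text
t: 3.3
eef_pos: [0.4359, -0.2841, 0.0115]
tool_rot: [0.001, 0.519, 0.855, -0.001]
contact_force: [-0.3, -0.6, 0.4]
gripper_width: 0.996
```

Request:
play_rows(
  motion=[
    [[0, 0, 0], [0, 0, 0]],
    [[0, 0, 0], [0, 0, 0]],
    [[0, 0, 0], [0, 0, 0]],
    [[0, 0, 0], [0, 0, 0]],
    [[0, 0, 0], [0, 0, 0]],
    [[0, 0, 0], [0, 0, 0]],
    [[0, 0, 0], [0, 0, 0]],
  ],
  fingers=0,
  grip_force=35,
)

```text
t: 4.0
eef_pos: [0.4365, -0.2842, 0.0122]
tool_rot: [0.001, 0.519, 0.855, -0.001]
contact_force: [0.0, 1.0, 7.8]
gripper_width: 0.417
```

```bash
python3 -c "
from h import *
st(); plan([((.4348,-.2841,.18),27.6)])"
```

```text
t 4.0 p [ 436.5 -284.2   12.2] yaw 27.5 F [0.01 0.98 7.83] M [ 0.2   0.19 -0.  ] w 0.417 q [ 0.15  0.59  0.39  2.1  -0.43  0.53  1.33]
[[0.0012, -0.0035, -0.4196], [-0.0, 0.0004, -0.0003]] dist 168 turn 0.2
```

Request:
play_rows(
  motion=[
    [[0, 0, -0.05], [0, 0, 0]],
    [[0, 0, -0.15], [0, 0, 0]],
    [[0, 0, -0.3], [0, 0, 0]],
    [[0, 0, -0.45], [0, 0, 0]],
    [[0, 0, -0.55], [0, 0, 0]],
    [[0, 0, -0.55], [0, 0, 0]],
    [[0, 0, -0.55], [0, 0, 0]],
  ],
)

```text
t: 4.7
eef_pos: [0.4372, -0.2841, 0.2338]
tool_rot: [0.003, 0.519, 0.855, 0.0]
contact_force: [-0.3, 0.2, -1.0]
gripper_width: 0.416
```

```bash
python3 -c "
from h import *
st(); plan([((.52,-.15,.235),15),((.59,0.0,.235),7.9)])
c=cam('side'); save(c,'side2.png',1.5)
c=cam('top'); save(c,'top2.png',1.5)
# target: bay
a=np.radians(7.9);S=np.array([.637,.131]);print(S+np.array([np.cos(a)*.03-np.sin(a)*.002,np.sin(a)*.03+np.cos(a)*.002]))
"
```

```text
t 4.7 p [ 437.2 -284.1  233.8] yaw 27.5 F [-0.34  0.15 -1.03] M [0.04 0.02 0.03] w 0.416 q [-0.06  0.24  0.61  1.95 -0.17  0.99  1.11]
[[0.2017, 0.3385, -0.0028], [0.0006, 0.0007, 0.0347]] dist 158 turn 12.5
[[0.4535, 0.6669, -0.003], [0.0007, 0.0007, 0.0545]] dist 323 turn 19.6
[0.66644039 0.13710436]
```

View pics/side2.png

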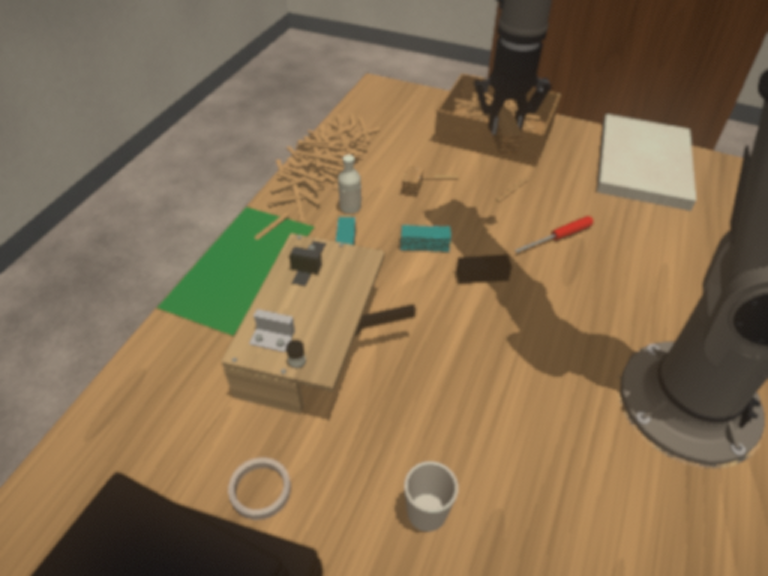

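The beam is held level at (508,125). I'm carrying it to the stand.

Request:
play_rows(
  motion=[
    [[0.06, 0.1, 0], [0, 0, 0.01]],
    [[0.2, 0.34, 0], [0, 0, 0.035]],
    [[0.2, 0.34, 0], [0, 0, 0.035]],
    [[0.2, 0.34, 0], [0, 0, 0.035]],
    [[0.45, 0.67, 0], [0, 0, 0.055]],
    [[0.45, 0.67, 0], [0, 0, 0.055]],
    [[0.45, 0.67, 0], [0, 0, 0.055]],
    [[0.45, 0.67, 0], [0, 0, 0.055]],
  ],
)

```text
t: 5.6
eef_pos: [0.5905, 0.007, 0.2274]
tool_rot: [-0.002, 0.655, 0.756, -0.001]
contact_force: [-0.2, 1.3, -0.4]
gripper_width: 0.414
```

```bash
python3 -c "
from h import *
st(); plan([((.6665,.138,.235),7.9),((.6665,.138,.16),7.9)])
"
```

```text
t 5.6 p [590.5   7.  227.4] yaw 8.2 F [-0.19  1.28 -0.39] M [ 0.01  0.01 -0.02] w 0.414 q [-0.53  0.38  0.53  1.79 -0.22  1.04  0.23]
[[0.2971, 0.2346, -0.0199], [-0.0007, -0.0001, 0.0008]] dist 152 turn 0.4
[[0.2969, 0.2354, 0.1676], [-0.0007, -0.0001, 0.0008]] dist 166 turn 0.4
```

Request:
play_rows(
  motion=[
    [[0.297, 0.235, -0.02], [-0.001, 0, 0.001]],
    [[0.297, 0.235, -0.02], [-0.001, 0, 0.001]],
    [[0.297, 0.235, -0.02], [-0.001, 0, 0.001]],
    [[0.297, 0.235, -0.02], [-0.001, 0, 0.001]],
    [[0.297, 0.235, 0.06], [-0.001, 0, 0.001]],
    [[0.297, 0.235, 0.12], [-0.001, 0, 0.001]],
    [[0.297, 0.235, 0.12], [-0.001, 0, 0.001]],
    [[0.297, 0.235, 0.12], [-0.001, 0, 0.001]],
  ],
)

```text
t: 6.4
eef_pos: [0.6657, 0.1368, 0.1778]
tool_rot: [-0.0, 0.658, 0.753, -0.0]
contact_force: [-0.1, 0.8, -0.3]
gripper_width: 0.416
```

```bash
python3 -c "
from h import *
c=cam('side'); save(c,'side3.png',4,(130,120,280,270))
c=cam('top'); save(c,'top3.png',4,(160,110,300,230))
st(); plan([((.6665,.138,.16),7.9),((.6665,.138,.125),7.9),((.6665,.138,.117),7.9)])
"
```

```text
t 6.5 p [667.1 137.3 179.9] yaw 7.8 F [-0.31  1.11 -0.65] M [ 0.01 -0.03 -0.04] w 0.414 q [-0.62  0.57  0.48  1.62 -0.29  1.03  0.08]
[[0.0019, -0.0013, 0.0499], [0.0005, -0.0001, -0.0004]] dist 20 turn 0.2
[[0.0019, -0.0016, 0.1374], [0.0005, -0.0001, -0.0004]] dist 55 turn 0.2
[[0.0019, -0.0017, 0.1574], [0.0005, -0.0001, -0.0004]] dist 63 turn 0.2
```

View pics/side3.png

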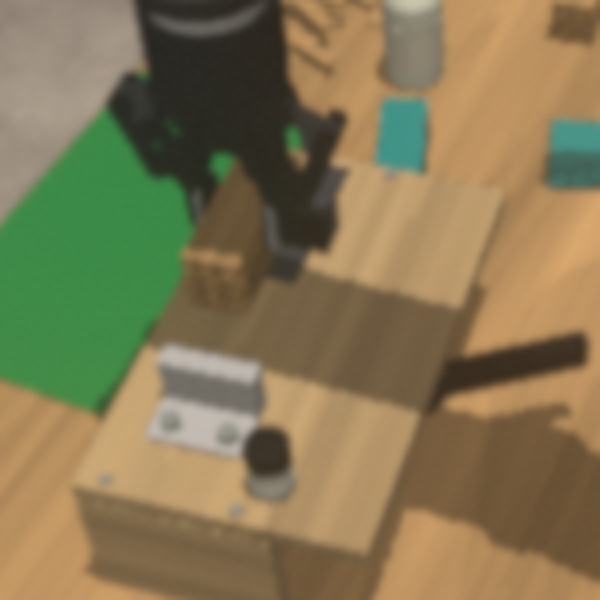

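View pics/top3.png

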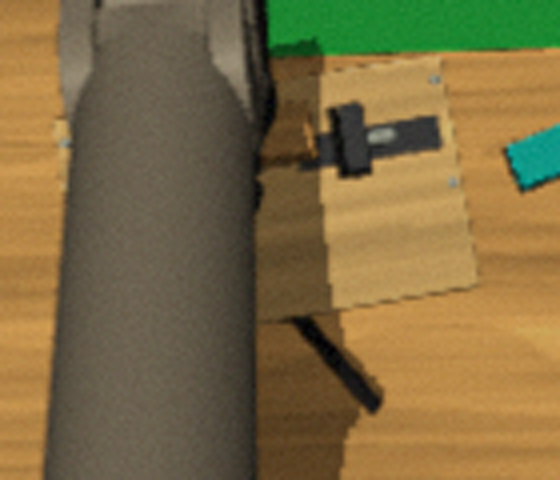

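```bash
python3 -c "
from h import *
a=np.radians(7.9);ex=np.array([np.cos(a),np.sin(a)]);ey=np.array([-ex[1],ex[0]])
for n,S,lo in (('side',[.6387,.1288],.17),('top',[.6365,.1323],.17)):
    c=cam(n);Q=cloud(c);z=Q[...,2];X=(Q[...,:2]-S)@ex; Y=(Q[...,:2]-S)@ey
    m=(z>.172)&(z<.212)&(abs(X-.03)<.018)&(abs(Y)<.09)
    print(n,m.sum(),np.percentile(Y[m],[1,3,10,50,90,97,99]).round(4),np.percentile(X[m],[2,98]).round(4))
    m=(z>.125)&(z<.155)&(abs(X-.03)<.022)&(Y>.05)&(Y<.1);print('f',np.percentile(Y[m],[1,3,10]).round(4) if m.any() else None)
    m=(z>.125)&(z<.155)&(abs(X-.03)<.022)&(Y<-.04)&(Y>-.1);print('p',np.percentile(Y[m],[90,97,99]).round(4) if m.any() else None)
st()
"

```

```text
side 532 [-0.0394 -0.0212 -0.0047  0.0346  0.0526  0.0535  0.0541] [0.0122 0.0473]
f [0.0655 0.0665 0.0681]
p [-0.0578 -0.0574 -0.0565]
top 166 [-0.0476 -0.0474 -0.0455 -0.033  -0.0178 -0.0132 -0.0112] [0.0123 0.0459]
f None
p [-0.0619 -0.0603 -0.0595]
t 6.6 p [667.2 137.7 180.4] yaw 7.8 F [ 0.1   0.02 -0.66] M [-0.03 -0.02 -0.02] w 0.411 q [-0.62  0.57  0.48  1.61 -0.29  1.02  0.08]
```

The beam has about 12 mm of clearance at each end, so I'm lowering it.

Request:
play_rows(
  motion=[
    [[0, 0, 0.05], [0, 0, 0]],
    [[0, 0, 0.09], [0, 0, 0]],
    [[0, 0, 0.12], [0, 0, 0]],
    [[0, 0, 0.135], [0, 0, 0]],
    [[0, 0, 0.145], [0, 0, 0]],
    [[0, 0, 0.148], [0, 0, 0]],
    [[0, 0, 0.15], [0, 0, 0]],
    [[0, 0, 0.15], [0, 0, 0]],
  ],
)

```text
t: 7.4
eef_pos: [0.6678, 0.1379, 0.1209]
tool_rot: [0.001, 0.657, 0.753, 0.002]
contact_force: [-0.1, -0.5, -0.0]
gripper_width: 0.417
```

```bash
python3 -c "
from h import *
st()"
```

```text
t 7.4 p [667.8 137.9 120.9] yaw 7.8 F [-0.12 -0.49 -0.  ] M [ 0.02  0.02 -0.02] w 0.417 q [-0.6   0.63  0.45  1.66 -0.33  0.92  0.11]
```

Request:
play_rows(
  motion=[
    [[0, 0, 0.003], [0, 0, 0]],
    [[0, 0, 0.005], [0, 0, 0]],
    [[0, 0, 0.008], [0, 0, 0]],
    [[0, 0, 0.008], [0, 0, 0]],
    [[0, 0, 0.008], [0, 0, 0]],
  ],
)

```text
t: 7.9
eef_pos: [0.6677, 0.1378, 0.1176]
tool_rot: [0.001, 0.657, 0.754, 0.002]
contact_force: [-0.4, 1.3, -0.8]
gripper_width: 0.417
```

```bash
python3 -c "
from h import *
st()"
```

```text
t 7.9 p [667.7 137.8 117.6] yaw 7.8 F [-0.36  1.27 -0.83] M [-0.04  0.03 -0.03] w 0.417 q [-0.6   0.64  0.45  1.66 -0.33  0.92  0.11]
```

Request:
play_rows(
  motion=[
    [[0, 0, 0.001], [0, 0, 0]],
    [[0, 0, 0.003], [0, 0, 0]],
    [[0, 0, 0.005], [0, 0, 0]],
    [[0, 0, 0.005], [0, 0, 0]],
  ],
)

```text
t: 8.3
eef_pos: [0.6678, 0.1379, 0.1173]
tool_rot: [0.001, 0.657, 0.754, 0.002]
contact_force: [-4.1, -0.3, 11.2]
gripper_width: 0.413
```

```bash
python3 -c "
from h import *
st()"
```

```text
t 8.3 p [667.8 137.9 117.3] yaw 7.8 F [-4.13 -0.35 11.16] M [-0.26  1.22 -0.05] w 0.413 q [-0.6   0.64  0.44  1.66 -0.33  0.92  0.11]
```

Request:
play_rows(
  motion=[
    [[0, 0, -0.001], [0, 0, 0]],
    [[0, 0, -0.001], [0, 0, 0]],
  ],
)

```text
t: 8.5
eef_pos: [0.6681, 0.138, 0.1179]
tool_rot: [0.001, 0.657, 0.754, 0.003]
contact_force: [-0.1, -0.8, -1.3]
gripper_width: 0.416
```

Request:
play_rows(
  motion=[
    [[0, 0, 0], [0, 0, 0]],
    [[0, 0, 0], [0, 0, 0]],
    [[0, 0, 0], [0, 0, 0]],
    [[0, 0, 0], [0, 0, 0]],
    [[0, 0, -0.02], [0, 0, 0]],
    [[0, 0, -0.1], [0, 0, 0]],
    [[0, 0, -0.2], [0, 0, 0]],
    [[0, 0, -0.3], [0, 0, 0]],
  ],
  fingers=70,
)

```text
t: 9.3
eef_pos: [0.6672, 0.1374, 0.2396]
tool_rot: [0.001, 0.658, 0.753, 0.002]
contact_force: [0.1, 1.1, -0.1]
gripper_width: 0.82
```

```bash
python3 -c "
from h import *
st(); plan([((.56,.10,.235),7.9),((.50,.04,.235),7.9)])
"
```

```text
t 9.3 p [667.2 137.4 239.6] yaw 7.8 F [ 0.08  1.14 -0.09] M [ 0.01 -0.04 -0.  ] w 0.82 q [-0.64  0.51  0.5   1.56 -0.27  1.13  0.06]
[[-0.0564, -0.2782, 0.01], [0.0008, -0.0003, -0.0003]] dist 114 turn 0.3
[[-0.1847, -0.4471, 0.009], [0.0008, -0.0003, -0.0003]] dist 194 turn 0.3
```

```bash
python3 -c "
from h import *
plan([((.56,.08,.24),-20),((.48,-.08,.22),-50)])
"
```

```text
[[-0.1059, -0.2849, -0.0026], [0.0007, -0.0005, 0.0772]] dist 122 turn 27.8
[[-0.4753, -0.5375, 0.0455], [0.0006, -0.0007, 0.1605]] dist 288 turn 57.8
```

Request:
play_rows(
  motion=[
    [[-0.1, -0.28, 0], [0, 0, 0.077]],
    [[-0.1, -0.28, 0], [0, 0, 0.077]],
    [[-0.2, -0.35, 0], [0, 0, 0.077]],
    [[-0.47, -0.54, 0.045], [0, 0, 0.16]],
    [[-0.47, -0.54, 0.045], [0, 0, 0.16]],
    [[-0.47, -0.54, 0.045], [0, 0, 0.16]],
    [[-0.47, -0.54, 0.045], [0, 0, 0.16]],
    [[-0.47, -0.54, 0.045], [0, 0, 0.16]],
  ],
  fingers=50,
)

```text
t: 10.1
eef_pos: [0.4783, -0.0791, 0.2208]
tool_rot: [-0.001, 0.94, 0.342, 0.003]
contact_force: [1.1, 0.8, 0.6]
gripper_width: 0.586
```

```bash
cat > k.py <<'E'
from h import *
import sys,pickle
tag=sys.argv[1]
a=np.radians(7.9);ex=np.array([np.cos(a),np.sin(a)]);ey=np.array([-ex[1],ex[0]])
for n,S in (('side',[.6387,.1288]),('top',[.6365,.1323])):
    c=cam(n);Q=cloud(c);z=Q[...,2]
    save(c,n+tag+'.png',4,(130,120,280,270) if n=='side' else (160,110,300,230))
    X=(Q[...,:2]-S)@ex; Y=(Q[...,:2]-S)@ey
    m=(z>.125)&(z<.16)&(abs(X-.03)<.015)&(abs(Y)<.11)
    # gaps along Y
    h,e=np.histogram(Y[m],bins=np.arange(-.11,.1101,.002)); print(n,'Yhist',''.join('#' if v>1 else '.' for v in h))
    for x0 in (.017,.03,.043):
        mm=m&(abs(X-x0)<.006); print(x0,np.round(np.unique(np.round(Y[mm],3))*1000).astype(int).tolist())
    m=(z>.075)&(z<.088)&(X<-.097)&(X>-.2)&(Y>-.12)&(Y<.1)
    if m.sum()>20:
        l=cv2.fitLine(np.stack([X[m],Y[m]],1).astype(np.float32),cv2.DIST_HUBER,0,.001,.001).ravel()
        ang=np.arctan(l[1]/l[0]); print('knob',.65-ang,'y at -72',l[3]+(-.072-l[2])*np.tan(ang))
st()
E
python3 k.py 4
```

```text
side Yhist ...#.###....###############....####################################################.....########..............
0.017 [-84, -83, -81, -80, -77, -74, -73, -72, -70, -69, -68, -67, -66, -65, -64, -62, -61, -60, -59, -58, -56, -44, -43, -41, -40, -39, -37, -36, -32, -31, -30, -29, -28, -27, -25, -22, -21, -20, -19, -18, -16, -15, -14, -13, -12, -10, -8, -7, -6, -4, -3, -2, -1, 2, 3, 5, 6, 8, 9, 10, 11, 12, 13, 14, 16, 17, 18, 19, 21, 23, 24, 27, 29, 31, 34, 35, 36, 37, 38, 39, 42, 43, 44, 46, 47, 48, 50, 51, 52, 53, 54, 55, 67, 68, 70, 71, 73, 75, 76, 77, 78, 79, 80]
0.03 [-105, -103, -101, -100, -99, -96, -95, -94, -84, -83, -82, -81, -80, -78, -76, -75, -74, -73, -72, -70, -68, -67, -66, -65, -64, -63, -60, -59, -58, -48, -47, -46, -44, -43, -41, -40, -39, -38, -37, -36, -35, -34, -33, -32, -31, -29, -28, -27, -26, -25, -24, -23, -22, -21, -20, -19, -18, -17, -16, -15, -14, -13, -12, -11, -10, -9, -8, -6, -5, -4, -3, -2, -1, 1, 3, 4, 5, 6, 7, 8, 9, 10, 11, 12, 13, 14, 15, 16, 17, 18, 19, 20, 21, 22, 23, 24, 26, 27, 28, 29, 30, 31, 34, 35, 36, 37, 38, 39, 41, 42, 43, 44, 45, 
[... 1586 characters left out ...]
 28, 29, 30, 31, 33, 34, 36, 37, 39, 40, 41, 42, 43, 45, 46, 47, 48, 49, 51, 52, 53, 65, 66, 67, 70, 71, 72, 73, 74, 75, 76, 78, 79]
0.043 [-84, -83, -82, -81, -79, -78, -76, -75, -73, -72, -70, -69, -66, -64, -63, -61, -60, -47, -46, -45, -43, -42, -40, -37, -34, -33, -32, -31, -28, -25, -24, -22, -19, -17, -16, -15, -14, -13, -10, -8, -7, -5, -4, -2, -1, 1, 2, 4, 5, 7, 8, 9, 10, 11, 13, 14, 16, 17, 19, 20, 22, 23, 25, 26, 28, 29, 31, 32, 34, 35, 37, 38, 40, 41, 43, 44, 46, 47, 49, 50, 52, 65, 67, 68, 70, 71, 74, 76, 78]
knob 0.10176271 y at -72 0.00030592084
t 10.2 p [479.4 -77.3 220.7] yaw -49.6 F [-0.4   0.57  0.3 ] M [0.03 0.02 0.06] w 0.584 q [-0.68  0.21  0.83  2.05 -0.2   0.95 -0.61]
```

View pics/top4.png

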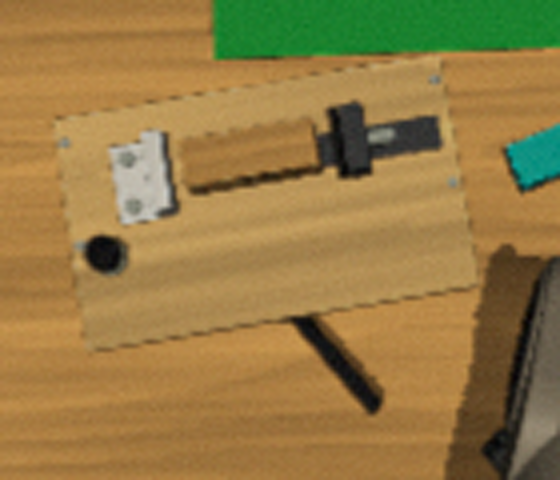

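View pics/side4.png

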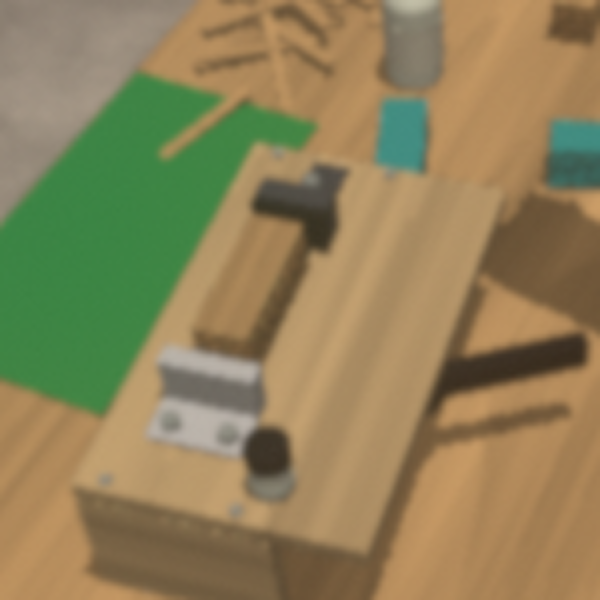

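The beam lies in the bay, centred with about 12 mm of gap at both ends (top crop 250,155). The knob reads about 0.10 rad, with the bar's tip at (375,405). Next I'm gripping the bar.

```bash
python3 -c "
from h import *
plan([((.4923,.0621,.22),-50.9),((.4923,.0621,.13),-50.9),((.4923,.0621,.049),-50.9)])
"
```

```text
[[0.2504, -0.2445, 0.0029], [0.0002, -0.001, 0.0036]] dist 140 turn 1.4
[[0.249, -0.2449, 0.2279], [0.0002, -0.001, 0.0036]] dist 167 turn 1.4
[[0.2477, -0.2452, 0.4304], [0.0002, -0.001, 0.0036]] dist 222 turn 1.4
```

Request:
play_rows(
  motion=[
    [[0.25, -0.245, 0], [0, -0.001, 0.0036]],
    [[0.25, -0.245, 0], [0, -0.001, 0.0036]],
    [[0.25, -0.245, 0], [0, -0.001, 0.0036]],
    [[0.25, -0.245, 0], [0, -0.001, 0.0036]],
    [[0.25, -0.245, 0.1], [0, -0.001, 0.0036]],
    [[0.249, -0.245, 0.2], [0, -0.001, 0.0036]],
    [[0.249, -0.245, 0.2], [0, -0.001, 0.0036]],
    [[0.249, -0.245, 0.2], [0, -0.001, 0.0036]],
  ],
  fingers=45,
)

```text
t: 11.0
eef_pos: [0.4924, 0.062, 0.1416]
tool_rot: [0.001, 0.942, 0.335, -0.0]
contact_force: [0.1, -0.9, 0.8]
gripper_width: 0.526
```

```bash
python3 -c "
from h import *
st();plan([((.4923,.0621,.13),-50.9),((.4923,.0621,.049),-50.9)])
"
```

```text
t 11.0 p [492.4  62.  141.6] yaw -50.8 F [ 0.09 -0.87  0.75] M [-0.   -0.06 -0.  ] w 0.526 q [-0.83  0.36  0.71  2.1  -0.33  0.79 -0.81]
[[0.0001, -0.0004, 0.0289], [0.0003, 0.0002, 0.0002]] dist 12 turn 0.2
[[0.0004, -0.0008, 0.2314], [0.0003, 0.0002, 0.0002]] dist 93 turn 0.2
```

Request:
play_rows(
  motion=[
    [[0, 0, 0.06], [0, 0, 0]],
    [[0, 0, 0.12], [0, 0, 0]],
    [[0, 0, 0.17], [0, 0, 0]],
    [[0, 0, 0.21], [0, 0, 0]],
    [[0, 0, 0.23], [0, 0, 0]],
    [[0, 0, 0.23], [0, 0, 0]],
    [[0, 0, 0.23], [0, 0, 0]],
  ],
)

```text
t: 11.7
eef_pos: [0.4936, 0.062, 0.0509]
tool_rot: [0.001, 0.942, 0.335, 0.001]
contact_force: [-0.1, -0.3, 0.5]
gripper_width: 0.527
```

```bash
python3 k.py 5|grep -E "knob|^t"
```

```text
knob 0.15134543 y at -72 0.00092410296
top Yhist ...#.###.#################.....###################################################.....########...............
t 11.8 p [493.4  62.   50.8] yaw -50.8 F [0.33 0.14 0.72] M [ 0.   -0.01  0.01] w 0.525 q [-0.71  0.52  0.57  2.15 -0.49  0.6  -0.67]
```

View pics/side5.png

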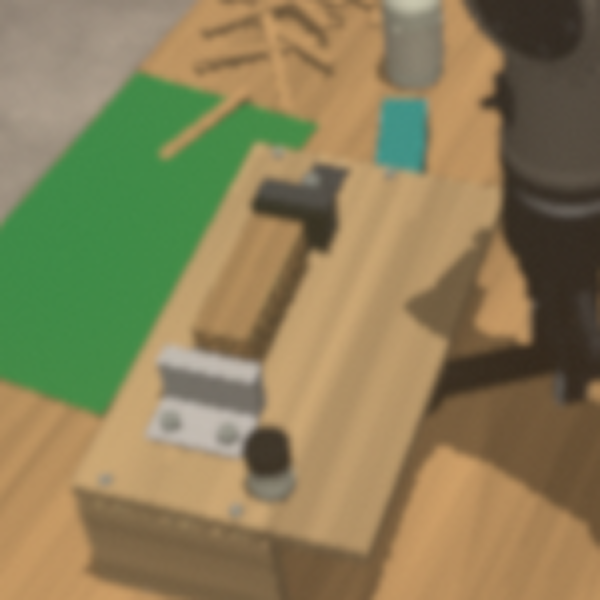

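The fingers straddle the bar at (540,360) in the crop. I'm closing them.

Request:
play_rows(
  motion=[
    [[0, 0, 0], [0, 0, 0]],
    [[0, 0, 0], [0, 0, 0]],
    [[0, 0, 0], [0, 0, 0]],
    [[0, 0, 0], [0, 0, 0]],
    [[0, 0, 0], [0, 0, 0]],
    [[0, 0, 0], [0, 0, 0]],
  ],
  fingers=0,
  grip_force=40,
)

```text
t: 12.4
eef_pos: [0.494, 0.0619, 0.0513]
tool_rot: [0.001, 0.942, 0.335, 0.001]
contact_force: [-1.1, 0.6, 6.2]
gripper_width: 0.16
```

```bash
cat > arc.py <<'E'
from h import *
import sys
A=np.array([.566,.122]); 
def knobstate():
    o,p,r=tool(); d=p[:2]-A; ang=np.degrees(np.arctan2(d[1],d[0]))%360
    k=.65-np.radians(ang-187.9); rad=np.linalg.norm(d)
    F=np.array(o['contact_force']);M=np.array(o['torque'])
    tdir=np.array([d[1],-d[0]])/rad  # clockwise tangent
    ft=-F[:2]@tdir; fr=F[:2]@d/rad
    tq=-(-(d[0]*F[1]-d[1]*F[0])-M[2])
    print('knob(tcp)',round(k,4),'rad',round(rad*1000,1),'Ft(push)',round(ft,2),'Fr',round(fr,2),'Fz',round(F[2],2),'Mz',round(M[2],3),'torque about axis',round(-( -(d[0]*F[1]-d[1]*F[0])-M[2])*1,3))
    return k
if __name__=='__main__':
    st(); k=knobstate()
    for kk in sys.argv[1:]:
        kk=float(kk); th=187.9+np.degrees(.65-kk); t=np.radians(th)
        plan([((A[0]+.0945*np.cos(t),A[1]+.0945*np.sin(t),.050),th-90)])
E
python3 arc.py .2 .3 .4 .45 .5 .55 .6
```

```text
t 12.4 p [494.   61.9  51.3] yaw -50.9 F [-1.1   0.64  6.2 ] M [-0.02  0.16 -0.38] w 0.16 q [-0.71  0.52  0.57  2.14 -0.49  0.6  -0.67]
knob(tcp) 0.0924 rad 93.7 Ft(push) -1.2 Fr 0.43 Fz 6.2 Mz -0.376 torque about axis -0.488
[[-0.0009, -0.0254, 0.0033], [0.0004, -0.0003, 0.0151]] dist 10 turn 5.5
[[0.0025, -0.0487, 0.0032], [0.0004, -0.0004, 0.031]] dist 20 turn 11.2
[[0.0083, -0.0716, 0.0032], [0.0004, -0.0004, 0.047]] dist 29 turn 16.9
[[0.012, -0.0829, 0.0031], [0.0004, -0.0004, 0.0549]] dist 34 turn 19.8
[[0.0163, -0.0939, 0.0031], [0.0004, -0.0004, 0.0629]] dist 38 turn 22.6
[[0.0211, -0.1047, 0.0031], [0.0004, -0.0004, 0.0708]] dist 43 turn 25.5
[[0.0264, -0.1152, 0.0031], [0.0003, -0.0004, 0.0788]] dist 47 turn 28.4
```

Request:
play_rows(
  motion=[
    [[-0.001, -0.015, 0.002], [0, 0, 0.008]],
    [[-0.001, -0.0254, 0.002], [0, 0, 0.0151]],
    [[0.0005, -0.037, 0.002], [0, 0, 0.023]],
    [[0.0025, -0.0487, 0.002], [0, 0, 0.031]],
    [[0.005, -0.06, 0.002], [0, 0, 0.039]],
    [[0.0083, -0.0716, 0.002], [0, 0, 0.047]],
    [[0.012, -0.083, 0.002], [0, 0, 0.055]],
    [[0.0163, -0.094, 0.002], [0, 0, 0.063]],
  ],
)

```text
t: 13.2
eef_pos: [0.4775, 0.0939, 0.0514]
tool_rot: [0.002, 0.99, 0.142, 0.004]
contact_force: [3.4, -4.1, 5.1]
gripper_width: 0.153
```

```bash
python3 k.py 6|grep -E "knob|^t";python3 arc.py .55 .6 .65 .7 .75
```

```text
knob 0.5109904 y at -72 0.0029396825
top Yhist .........#.#######################################################################.....########...............
t 13.3 p [477.3  94.7  51.3] yaw -73.7 F [ 2.11 -2.77  6.09] M [-0.42 -0.32 -0.34] w 0.157 q [-0.87  0.54  0.69  2.18 -0.59  0.61 -1.04]
t 13.3 p [477.3  94.7  51.3] yaw -73.7 F [ 2.11 -2.77  6.09] M [-0.42 -0.32 -0.34] w 0.157 q [-0.87  0.54  0.69  2.18 -0.59  0.61 -1.04]
knob(tcp) 0.4891 rad 92.9 Ft(push) 3.27 Fr -1.2 Fz 6.09 Mz -0.34 torque about axis -0.037
[[-0.0039, -0.0143, 0.0032], [0.0005, -0.001, 0.0075]] dist 6 turn 2.7
[[-0.0031, -0.0261, 0.0032], [0.0005, -0.001, 0.0154]] dist 11 turn 5.6
[[-0.0016, -0.0378, 0.0031], [0.0005, -0.001, 0.0234]] dist 15 turn 8.4
[[0.0004, -0.0495, 0.0031], [0.0004, -0.001, 0.0313]] dist 20 turn 11.3
[[0.003, -0.061, 0.0031], [0.0004, -0.0011, 0.0393]] dist 24 turn 14.2
```

Request:
play_rows(
  motion=[
    [[-0.003, -0.008, 0.001], [0, 0, 0.004]],
    [[-0.0035, -0.0143, 0.001], [0, 0, 0.0075]],
    [[-0.003, -0.02, 0.001], [0, 0, 0.0115]],
    [[-0.003, -0.0261, 0.001], [0, 0, 0.0154]],
    [[-0.0025, -0.032, 0.001], [0, 0, 0.0194]],
    [[-0.0016, -0.0378, 0.001], [0, 0, 0.0234]],
    [[-0.0006, -0.044, 0.001], [0, 0, 0.0274]],
    [[0.0004, -0.0495, 0.001], [0, 0, 0.0313]],
  ],
)

```text
t: 14.1
eef_pos: [0.4742, 0.112, 0.0515]
tool_rot: [0.002, 0.999, 0.043, 0.006]
contact_force: [5.5, -5.7, 0.1]
gripper_width: 0.16
```

```bash
python3 arc.py; python3 k.py 7|grep -E "knob|hist|^t|^0.03"; python3 arc.py .72 .74 .76 .78 .8 .82 .84 .86
```

```text
t 14.1 p [474.2 112.   51.5] yaw -85.1 F [ 5.54 -5.69  0.08] M [-1.15 -0.8   0.14] w 0.16 q [-0.95  0.55  0.74  2.18 -0.64  0.62 -1.23]
knob(tcp) 0.6789 rad 92.4 Ft(push) 6.26 Fr -4.89 Fz 0.08 Mz 0.142 torque about axis 0.72
side Yhist ............#####.....#############.##################################################.#########..............
0.03 [-88, -85, -84, -83, -81, -79, -78, -77, -76, -65, -64, -62, -61, -60, -59, -58, -53, -52, -51, -50, -49, -48, -45, -44, -41, -39, -38, -37, -34, -33, -32, -30, -29, -28, -27, -25, -24, -23, -22, -21, -19, -17, -16, -15, -14, -13, -12, -11, -10, -9, -8, -7, -6, -5, -4, -3, -1, 2, 3, 4, 5, 6, 7, 9, 10, 11, 12, 13, 14, 17, 18, 19, 20, 21, 22, 23, 24, 25, 26, 27, 28, 29, 30, 31, 33, 34, 35, 36, 37, 39, 40, 41, 43, 44, 48, 49, 50, 51, 52, 54, 55, 56, 57, 58, 59, 65, 66, 67, 68, 69, 70, 71, 73, 74, 75, 76, 77, 78, 79, 80, 82]
knob 0.67939156 y at -72 0.0028697005
top Yhist ............#########################################################################..########...............
0.03 [-85, -84, -82, -81, -79, -78, -77, -76, -75, -74, -73, -
[... 772 characters left out ...]
5  0.74  2.18 -0.64  0.62 -1.23]
knob(tcp) 0.6829 rad 92.4 Ft(push) 5.4 Fr -6.03 Fz -0.33 Mz -0.08 torque about axis 0.419
[[-0.0053, -0.0087, 0.0035], [0.0007, -0.0018, 0.0029]] dist 4 turn 1.3
[[-0.0052, -0.0134, 0.0035], [0.0007, -0.0018, 0.0061]] dist 6 turn 2.3
[[-0.005, -0.0181, 0.0035], [0.0007, -0.0018, 0.0093]] dist 8 turn 3.4
[[-0.0047, -0.0228, 0.0035], [0.0006, -0.0018, 0.0125]] dist 9 turn 4.5
[[-0.0042, -0.0275, 0.0035], [0.0006, -0.0018, 0.0156]] dist 11 turn 5.7
[[-0.0037, -0.0322, 0.0035], [0.0006, -0.0018, 0.0188]] dist 13 turn 6.8
[[-0.0031, -0.0369, 0.0034], [0.0006, -0.0018, 0.022]] dist 15 turn 8.0
[[-0.0024, -0.0416, 0.0034], [0.0006, -0.0018, 0.0252]] dist 17 turn 9.1
```

View pics/side7.png

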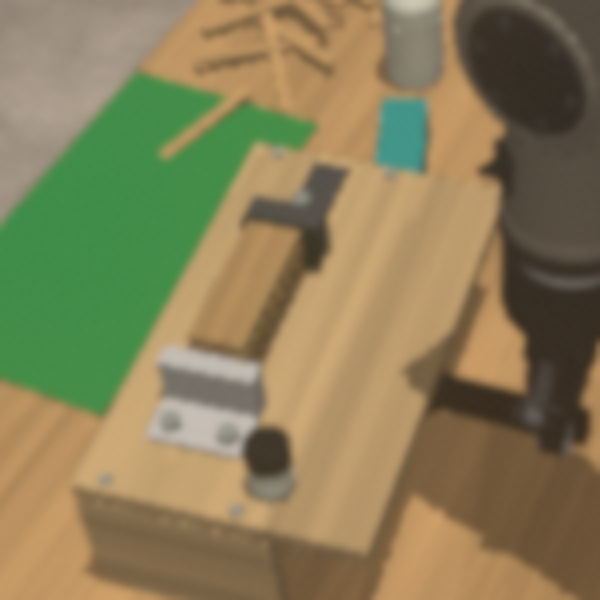

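Jaw is pushing the beam; about 6.5 mm of gap remains to the fence. Moving torque is 0.72 N m, matching the stated free-turning value.

```bash
sed -i 's/\.0945/.0922/g' arc.py; python3 arc.py .70 .72 .74 .76 .78 .8 .82 .84
```

```text
t 14.2 p [474.1 112.3  51.5] yaw -85.1 F [ 6.56 -4.74 -0.33] M [-0.82 -0.71 -0.08] w 0.158 q [-0.95  0.55  0.74  2.18 -0.64  0.62 -1.23]
knob(tcp) 0.6829 rad 92.4 Ft(push) 5.4 Fr -6.03 Fz -0.33 Mz -0.08 torque about axis 0.419
[[0.0004, -0.004, 0.0036], [0.0007, -0.0018, -0.0003]] dist 2 turn 0.7
[[0.0004, -0.0086, 0.0036], [0.0007, -0.0018, 0.0029]] dist 4 turn 1.3
[[0.0005, -0.0132, 0.0036], [0.0007, -0.0018, 0.0061]] dist 5 turn 2.3
[[0.0008, -0.0178, 0.0036], [0.0007, -0.0018, 0.0093]] dist 7 turn 3.4
[[0.0011, -0.0224, 0.0036], [0.0006, -0.0018, 0.0125]] dist 9 turn 4.5
[[0.0015, -0.027, 0.0035], [0.0006, -0.0018, 0.0156]] dist 11 turn 5.7
[[0.002, -0.0316, 0.0035], [0.0006, -0.0018, 0.0188]] dist 13 turn 6.8
[[0.0026, -0.0361, 0.0035], [0.0006, -0.0018, 0.022]] dist 15 turn 8.0
```

Request:
play_rows(
  motion=[
    [[0.0004, -0.004, 0], [0, -0.001, 0.002]],
    [[0.0004, -0.0086, 0], [0, -0.001, 0.004]],
    [[0.0005, -0.0132, 0], [0, -0.001, 0.0065]],
    [[0.0008, -0.0178, 0], [0, -0.001, 0.0095]],
    [[0.0011, -0.0224, 0], [0, -0.001, 0.0125]],
    [[0.0015, -0.027, 0], [0, -0.001, 0.0156]],
    [[0.002, -0.0316, 0], [0, -0.001, 0.0188]],
    [[0.0026, -0.0361, 0], [0, -0.001, 0.022]],
  ],
)

```text
t: 15.0
eef_pos: [0.4739, 0.125, 0.0514]
tool_rot: [0.003, 1.0, -0.027, 0.003]
contact_force: [0.1, -7.3, 2.0]
gripper_width: 0.155
```

```bash
python3 arc.py; python3 k.py 8|grep -E "knob|hist|^t|^0.03"|cut -c1-100; python3 arc.py .82 .83 .84 .85 .86 .87 .88 .89 .90 .91 .92
```

```text
t 15.0 p [473.9 125.   51.4] yaw -93.1 F [ 0.06 -7.31  2.  ] M [-1.1   0.    0.17] w 0.155 q [-1.    0.58  0.78  2.17 -0.68  0.65 -1.36]
knob(tcp) 0.8206 rad 92.2 Ft(push) 7.31 Fr -0.3 Fz 2.0 Mz 0.173 torque about axis 0.847
side Yhist ..............##.#......###########.#####################################################
0.03 [-83, -81, -80, -79, -78, -77, -76, -75, -74, -73, -61, -59, -58, -57, -55, -54, -52, -51, -50,
knob 0.8245108 y at -72 0.0027524056
top Yhist ..............############################################################################
0.03 [-82, -81, -79, -78, -76, -75, -74, -73, -71, -70, -69, -67, -66, -64, -63, -62, -61, -59, -58,
t 15.1 p [473.9 125.3  51.4] yaw -93.1 F [ 0.44 -5.77  2.47] M [-1.02  0.05 -0.11] w 0.159 q [-1.   
t 15.1 p [473.9 125.3  51.4] yaw -93.1 F [ 0.44 -5.77  2.47] M [-1.02  0.05 -0.11] w 0.159 q [-1.    0.58  0.78  2.17 -0.68  0.65 -1.36]
knob(tcp) 0.824 rad 92.2 Ft(push) 5.75 Fr -0.65 Fz 2.47 Mz -0.109 torque about axis 0.421
[[-0.0001, 0.0009, 0.0036], [0.0008, -0.0009, -0.0036]] dist 1 turn 1.4
[[-0.0001, -0.0014, 0.0036], [0.0008, -0.0009, -0.002]] dist 2 turn 0.8
[[-0.0001, -0.0037, 0.0036], [0.0008, -0.0009, -0.0004]] dist 2 turn 0.5
[[-0.0001, -0.006, 0.0035], [0.0008, -0.0009, 0.0012]] dist 3 turn 0.6
[[-0.0001, -0.0083, 0.0035], [0.0008, -0.0009, 0.0028]] dist 4 turn 1.1
[[-0.0001, -0.0106, 0.0035], [0.0008, -0.0009, 0.0044]] dist 4 turn 1.6
[[0.0, -0.0129, 0.0035], [0.0008, -0.0009, 0.006]] dist 5 turn 2.2
[[0.0001, -0.0152, 0.0035], [0.0008, -0.0009, 0.0076]] dist 6 turn 2.8
[[0.0002, -0.0175, 0.0035], [0.0008, -0.0009, 0.0092]] dist 7 turn 3.3
[[0.0004, -0.0198, 0.0035], [0.0008, -0.0009, 0.0108]] dist 8 turn 3.9
[[0.0005, -0.0221, 0.0035], [0.0008, -0.0009, 0.0123]] dist 9 turn 4.5
```

View pics/side8.png

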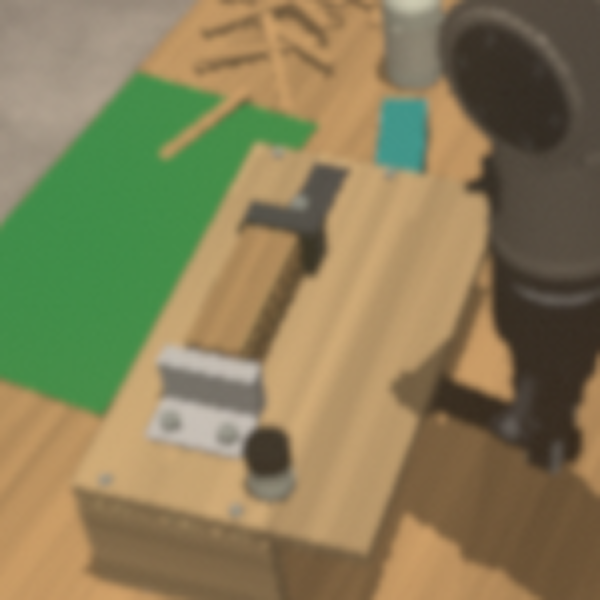

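Request:
play_rows(
  motion=[
    [[0, -0.0025, 0], [0, -0.001, 0.0015]],
    [[0, -0.005, 0], [0, -0.001, 0.003]],
    [[0, -0.0075, 0], [0, -0.001, 0.0045]],
    [[0, -0.01, 0], [0, -0.001, 0.006]],
  ],
)

```text
t: 15.5
eef_pos: [0.474, 0.1284, 0.0514]
tool_rot: [0.003, 0.999, -0.047, -0.0]
contact_force: [-1.9, -7.3, 4.1]
gripper_width: 0.157
```

```bash
python3 arc.py; cat > g.py <<'E'
from h import *
import sys
# fence gap profile at sub-pixel in the side & top picture
a=np.radians(7.9);ex=np.array([np.cos(a),np.sin(a)]);ey=np.array([-ex[1],ex[0]])
for n,S in (('side',[.6387,.1288]),('top',[.6365,.1323])):
    c=cam(n);Q=cloud(c);z=Q[...,2]
    save(c,n+'_'+sys.argv[1]+'.png',8,(165,180,225,240) if n=='side' else (190,130,260,180))
    X=(Q[...,:2]-S)@ex; Y=(Q[...,:2]-S)@ey
    m=(z>.125)&(z<.16)&(abs(X-.03)<.015)&(Y>.04)&(Y<.075)
    print(n,np.unique((Y[m]*1000).round(1)).tolist()[-40:])
E
python3 g.py 1; python3 arc.py
```

```text
t 15.5 p [474.  128.4  51.4] yaw -95.4 F [-1.91 -7.3   4.06] M [-1.1  -0.05  0.13] w 0.157 q [-1.01  0.59  0.79  2.17 -0.69  0.66 -1.4 ]
knob(tcp) 0.8578 rad 92.2 Ft(push) 7.42 Fr 1.4 Fz 4.06 Mz 0.134 torque about axis 0.818
side [64.4, 64.5, 64.6, 64.7, 64.8, 65.4, 65.7, 65.8, 66.5, 66.6, 66.9, 67.3, 67.8, 68.1, 68.6, 68.9, 69.0, 69.1, 69.8, 69.9, 70.1, 70.3, 70.5, 70.9, 71.2, 71.3, 71.8, 72.2, 72.4, 72.6, 72.8, 73.1, 73.2, 73.6, 74.0, 74.2, 74.3, 74.5, 74.6, 74.7]
top [61.2, 61.9, 62.0, 62.2, 62.3, 62.4, 62.7, 63.6, 64.1, 64.4, 64.7, 65.2, 65.4, 65.6, 65.8, 66.6, 66.7, 67.1, 67.5, 67.7, 68.2, 68.3, 68.4, 69.0, 69.5, 70.1, 70.3, 71.0, 71.3, 71.6, 72.0, 72.2, 73.2, 73.3, 73.6, 74.0, 74.2, 74.4, 74.5, 74.7]
t 15.6 p [474.  128.6  51.5] yaw -95.4 F [-1.37 -5.52  3.84] M [-0.86 -0.04  0.07] w 0.152 q [-1.01  0.59  0.79  2.16 -0.69  0.66 -1.4 ]
knob(tcp) 0.8596 rad 92.2 Ft(push) 5.61 Fr 0.97 Fz 3.84 Mz 0.073 torque about axis 0.59
```

View pics/side_1.png

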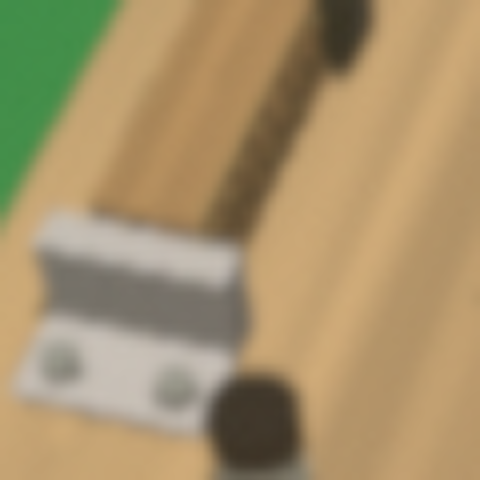

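Request:
play_rows(
  motion=[
    [[0, -0.0025, 0], [0, 0, 0.0015]],
    [[0, -0.005, 0], [0, 0, 0.003]],
    [[0, -0.0075, 0], [0, 0, 0.0045]],
  ],
)

```text
t: 15.9
eef_pos: [0.4743, 0.1311, 0.0515]
tool_rot: [0.003, 0.998, -0.061, -0.0]
contact_force: [-0.6, -5.2, 3.6]
gripper_width: 0.157
```

```bash
python3 arc.py
```

```text
t 15.9 p [474.3 131.1  51.5] yaw -97.0 F [-0.63 -5.2   3.59] M [-0.82 -0.12  0.27] w 0.157 q [-1.02  0.59  0.8   2.16 -0.69  0.67 -1.42]
knob(tcp) 0.8866 rad 92.2 Ft(push) 5.24 Fr 0.11 Fz 3.59 Mz 0.275 torque about axis 0.758
```

Still free turning (0.76 N m). Small steps from here.

Request:
play_rows(
  motion=[
    [[0, -0.0025, 0], [0, 0, 0.0015]],
    [[0, -0.005, 0], [0, 0, 0.003]],
  ],
)

```text
t: 16.1
eef_pos: [0.4745, 0.1327, 0.0515]
tool_rot: [0.004, 0.997, -0.071, 0.0]
contact_force: [-0.9, -6.6, 2.8]
gripper_width: 0.155
```

```bash
python3 arc.py
```

```text
t 16.1 p [474.5 132.7  51.5] yaw -98.2 F [-0.88 -6.58  2.77] M [-0.91 -0.07  0.36] w 0.155 q [-1.03  0.59  0.81  2.16 -0.7   0.67 -1.44]
knob(tcp) 0.9039 rad 92.1 Ft(push) 6.63 Fr 0.12 Fz 2.77 Mz 0.363 torque about axis 0.974
```

Request:
play_rows(
  motion=[
    [[0, -0.0025, 0], [0, 0, 0.0015]],
  ],
)

```text
t: 16.2
eef_pos: [0.4746, 0.1334, 0.0515]
tool_rot: [0.004, 0.997, -0.076, 0.0]
contact_force: [-1.1, -5.2, 2.4]
gripper_width: 0.158
```

```bash
python3 arc.py
```

```text
t 16.2 p [474.6 133.4  51.5] yaw -98.7 F [-1.06 -5.21  2.43] M [-0.61 -0.    0.49] w 0.158 q [-1.03  0.6   0.81  2.16 -0.7   0.67 -1.45]
knob(tcp) 0.9115 rad 92.1 Ft(push) 5.3 Fr 0.41 Fz 2.43 Mz 0.491 torque about axis 0.978
```

Request:
play_rows(
  motion=[
    [[0, -0.0025, 0], [0, 0, 0.0015]],
  ],
)

```text
t: 16.3
eef_pos: [0.4747, 0.1341, 0.0515]
tool_rot: [0.004, 0.997, -0.081, 0.0]
contact_force: [-0.3, -4.6, 2.7]
gripper_width: 0.157
```

```bash
python3 arc.py; python3 k.py 9|grep -E "knob|^t|^0.03"|cut -c1-120; python3 arc.py
```

```text
t 16.3 p [474.7 134.1  51.5] yaw -99.3 F [-0.25 -4.56  2.65] M [-0.67 -0.06  0.51] w 0.157 q [-1.03  0.6   0.81  2.16 -0.7   0.67 -1.46]
knob(tcp) 0.9195 rad 92.1 Ft(push) 4.55 Fr -0.35 Fz 2.65 Mz 0.509 torque about axis 0.928
0.03 [-78, -77, -76, -75, -74, -73, -72, -71, -70, -69, -59, -58, -57, -56, -55, -54, -53, -52, -51, -50, -49, -48, -47,
knob 0.9495748 y at -72 0.0013587251
top Yhist ...............####.###########################################################################...............
0.03 [-79, -78, -77, -76, -75, -74, -73, -72, -70, -69, -67, -66, -64, -63, -61, -60, -59, -58, -56, -55, -54, -53, -52,
t 16.4 p [474.7 134.2  51.5] yaw -99.3 F [-0.18 -5.36  3.44] M [-0.63 -0.02  0.44] w 0.154 q [-1.03  0.6   0.81  2.16 -0
t 16.4 p [474.7 134.2  51.5] yaw -99.3 F [-0.18 -5.36  3.44] M [-0.63 -0.02  0.44] w 0.154 q [-1.03  0.6   0.81  2.16 -0.7   0.67 -1.46]
knob(tcp) 0.9207 rad 92.1 Ft(push) 5.34 Fr -0.53 Fz 3.44 Mz 0.437 torque about axis 0.929
```

Request:
play_rows(
  motion=[
    [[0, -0.0018, 0], [0, 0, 0.0003]],
    [[0, -0.0036, 0], [0, 0, 0.0006]],
  ],
)

```text
t: 16.6
eef_pos: [0.4749, 0.1348, 0.0515]
tool_rot: [0.005, 0.997, -0.083, 0.0]
contact_force: [-1.2, -7.6, 3.8]
gripper_width: 0.158
```

```bash
python3 arc.py
```

```text
t 16.6 p [474.9 134.8  51.5] yaw -99.5 F [-1.2  -7.63  3.76] M [-1.12  0.01  0.36] w 0.158 q [-1.04  0.6   0.81  2.16 -0.7   0.67 -1.47]
knob(tcp) 0.9273 rad 92.0 Ft(push) 7.72 Fr 0.12 Fz 3.76 Mz 0.363 torque about axis 1.073
```

Request:
play_rows(
  motion=[
    [[0, -0.002, 0], [0, 0, 0.0004]],
    [[0, -0.0035, 0], [0, 0, 0.0008]],
    [[0, -0.0045, 0], [0, 0, 0.001]],
  ],
)

```text
t: 16.9
eef_pos: [0.4749, 0.1354, 0.0514]
tool_rot: [0.005, 0.996, -0.087, 0.0]
contact_force: [-1.6, -8.8, 5.0]
gripper_width: 0.156
```

```bash
python3 arc.py
```

```text
t 16.9 p [474.9 135.4  51.4] yaw -99.9 F [-1.59 -8.84  5.05] M [-1.12  0.04  0.33] w 0.156 q [-1.04  0.6   0.82  2.16 -0.7   0.67 -1.48]
knob(tcp) 0.9338 rad 92.0 Ft(push) 8.98 Fr 0.29 Fz 5.05 Mz 0.332 torque about axis 1.159
```

Reading is 1.16 N m, or about 12 to 13.5 N clamp over the free-turning value. I'm relaxing the push, then opening.

Request:
play_rows(
  motion=[
    [[0, 0, 0], [0, 0, 0]],
    [[0, 0, 0], [0, 0, 0]],
  ],
)

```text
t: 17.1
eef_pos: [0.4749, 0.1354, 0.0515]
tool_rot: [0.006, 0.996, -0.087, 0.0]
contact_force: [-0.6, -4.8, 2.8]
gripper_width: 0.157
```

```bash
python3 arc.py
```

```text
t 17.1 p [474.9 135.4  51.5] yaw -99.9 F [-0.57 -4.81  2.81] M [-0.46 -0.06  0.33] w 0.157 q [-1.04  0.6   0.82  2.16 -0.7   0.67 -1.48]
knob(tcp) 0.9334 rad 92.1 Ft(push) 4.84 Fr -0.14 Fz 2.81 Mz 0.332 torque about axis 0.778
```

Request:
play_rows(
  motion=[
    [[0, 0, 0], [0, 0, 0]],
    [[0, 0, 0], [0, 0, 0]],
    [[0, 0, 0], [0, 0, 0]],
    [[0, 0, 0], [0, 0, 0]],
    [[0, 0, 0], [0, 0, 0]],
  ],
  fingers=36,
)

```text
t: 17.6
eef_pos: [0.4749, 0.1356, 0.0514]
tool_rot: [0.005, 0.996, -0.086, 0.0]
contact_force: [0.5, 0.4, 0.6]
gripper_width: 0.425
```

```bash
python3 arc.py; python3 k.py 10|grep -E "knob|^t"
```

```text
t 17.6 p [474.9 135.6  51.4] yaw -99.9 F [0.51 0.38 0.63] M [ 0.02  0.04 -0.02] w 0.425 q [-1.04  0.6   0.82  2.16 -0.7   0.67 -1.48]
knob(tcp) 0.936 rad 92.1 Ft(push) -0.45 Fr -0.45 Fz 0.63 Mz -0.023 torque about axis -0.064
knob 0.9604696 y at -72 0.002075024
top Yhist ...............################################################################################...............
t 17.7 p [474.9 135.5  51.4] yaw -99.9 F [-0.67  0.22 -0.3 ] M [-0.07  0.05 -0.01] w 0.422 q [-1.04  0.6   0.82  2.16 -0.7   0.67 -1.48]
```

Request:
play_rows(
  motion=[
    [[0, 0, -0.05], [0, 0, 0]],
    [[0, 0, -0.12], [0, 0, 0]],
    [[0, 0, -0.22], [0, 0, 0]],
    [[0, 0, -0.32], [0, 0, 0]],
    [[0, 0, -0.42], [0, 0, 0]],
    [[0.2, 0.3, -0.42], [0, 0, 0]],
    [[0.2, 0.45, -0.42], [0, 0, 0]],
    [[0.2, 0.45, -0.42], [0, 0, 0]],
  ],
)

```text
t: 18.5
eef_pos: [0.5143, -0.0068, 0.2215]
tool_rot: [0.005, 0.996, -0.085, 0.001]
contact_force: [0.6, 0.7, -0.8]
gripper_width: 0.417
```

```bash
python3 k.py 11|grep -E "knob|^t|^0.03"; sed -i 's/S)@ex; Y/S)@ex; Y/' g.py; python3 g.py 2 >/dev/null; python3 -c "
from h import *
c=cam('top');save(c,'top_all.png',1.5)"
```

```text
0.03 [-79, -77, -76, -75, -74, -73, -71, -70, -67, -59, -57, -56, -55, -53, -52, -51, -50, -48, -47, -45, -44, -43, -42, -41, -40, -39, -33, -32, -31, -30, -29, -28, -27, -25, -24, -22, -21, -20, -19, -18, -17, -16, -15, -13, -12, -10, -9, -7, -6, -5, -3, -1, 1, 3, 4, 5, 6, 7, 8, 9, 11, 12, 14, 15, 16, 17, 18, 20, 21, 22, 23, 25, 26, 28, 29, 30, 31, 33, 34, 35, 36, 37, 38, 39, 40, 41, 42, 43, 45, 46, 48, 49, 50, 52, 53, 54, 55, 56, 57, 58, 59, 60, 61, 62, 63, 64, 65, 66, 68, 69, 70, 72, 73, 74, 75, 77, 78, 79, 80, 81]
knob 0.94567573 y at -72 0.0033147857
top Yhist ...............################################################################################...............
0.03 [-79, -78, -77, -76, -75, -73, -72, -71, -70, -69, -67, -66, -65, -64, -63, -61, -60, -59, -58, -56, -55, -54, -53, -52, -50, -49, -47, -46, -44, -43, -41, -40, -39, -38, -37, -35, -33, -32, -30, -29, -28, -27, -26, -25, -24, -23, -21, -20, -19, -18, -17, -15, -14, -12, -11, -10, -9, -8, -6, -5, -3, -2, -1, 0, 1, 3, 4, 6, 7, 9, 10, 12, 13, 14, 15, 16, 17, 18, 19, 20, 21, 22, 24, 25, 27, 28, 30, 31, 32, 33, 34, 36, 37, 38, 39, 40, 42, 43, 44, 45, 46, 47, 48, 49, 51, 52, 53, 54, 55, 56, 57, 59, 60, 61, 62, 63, 66, 67, 69, 70, 71, 72, 73, 74, 75, 76, 77, 78, 79]
knob 0.95853746 y at -72 -0.0012081042
t 18.6 p [513.9 -15.2 222.1] yaw -100.6 F [ 0.04  0.4  -0.18] M [ 0.05  0.04 -0.02] w 0.423 q [-0.97  0.38  1.11  2.   -0.39  1.   -1.43]
```

View pics/top_all.png

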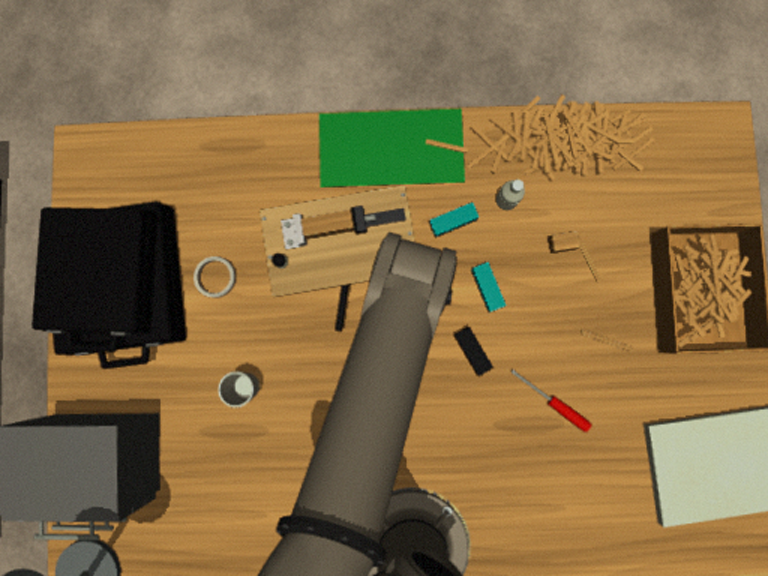

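View pics/side11.png

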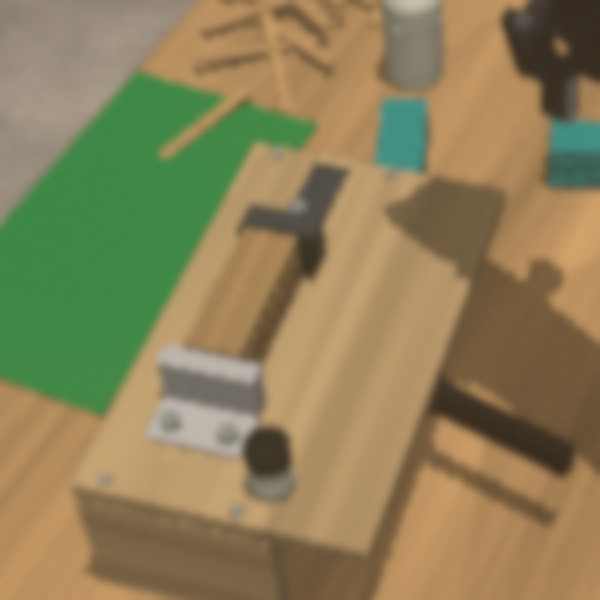

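The beam sits between the pad (crop 290,215) and the fence (210,360) with no gap. The knob reads about 0.95, nothing else has moved, and the arm is clear, so I'm handing in.

```bash
python3 -c "
from h import *
st(); print(bot.hand_in())"
```

```text
t 18.75 p [513.6  -6.7 220.8] yaw -100.0 F [-0.46  0.02 -0.01] M [ 0.08  0.02 -0.02] w 0.421 q [-0.98  0.38  1.11  2.   -0.39  1.   -1.43]
the job is handed in; nothing more can be done
None
```

I put the longer wooden beam on the shelf in the bay. Then I turned the knob clockwise by its bar from about 0.10 to 0.95 rad, which pressed the beam against the fence. I released everything and handed in at 18.75 s.

- **Clamp force:** This is an estimate of about 11–13.5 N. While turning, the knob took 0.72–0.85 N m free and 1.16 N m at the end, and the turn made after the force began to rise agrees. Single readings were noisy, worth about ±2–3 N, and I made no separate force check after letting go.
- **Placing:** The beam had about 12 mm of clearance at each end when lowered. The wrist force peaked briefly at about 11 N on touching the shelf.
- **Last pictures:** The beam shows no visible gap at the pad or the fence. The other things look unmoved, and nothing touches the robot.
- **Disagreement:** The knob angle from the arm's position was 0.93 rad and from the cameras 0.95–0.96 rad. I put this down to about 2 mm of error in locating the knob's axis.

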